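# Find the rattling enclosure after the climate test and show it to the camera

## Robot

A 6-joint arm with a two-finger parallel gripper is mounted at the origin on the work surface. World frame = base frame: x ahead of the robot, y to its left, z up, the work surface at z = 0. Lengths are in mm, angles in rad, forces in N, time in s.
With the tool pointing down it reaches from about 400 to 825 mm from the base axis. Payload 7 kg.
Tool frame: the origin (TCP) lies at the very end of the fingers, on their centre line; the grasp point (between the pads) lies 19 mm behind it (r.pinch_z is the distance from the TCP to the grasp point, in mm); y points along the fingers, z is the direction in which the jaws open and shut, and the axes are right-handed (so a half turn about y gives the same grasp; the last joint's range is limited). The gripper opens to 88 mm and grips with 3 to 60 N. Pads are 19 mm wide; open, the fingers measure 130 mm over their backs; the gripper's body (78 mm by 193 mm) begins 47 mm behind the grasp point.
Start: joints at [-0.958, 0.359, 0.012, 0, -1.224, -0.288], TCP at [215.378, -639.693, 226.561] pointing down, gripper open.
Joint ranges: [-3.07, 3.07], [-1.43, 2.12], [-1.02, 1.25], [-3.03, 1.67], [-3.05, -0], [-3.03, 3.03]. Speed limits (rad/s): [2.39, 2.39, 3.01, 3.14, 3.14, 3.14].

## Interface

Orientations are given as a unit quaternion [w, x, y, z].
In Python, from bench import r gives the robot as it stands. The module is installed in compiled form; this text tells all that it offers.
- The arm moves only by the tool move_arm, never from a script. Its argument "moves" is a list of rows, each an object of numbers: "wx", "wy", "wz": the turn, a rotation vector about the tool's x, y, z in degrees; "tx", "ty", "tz": the shift along the tool's x, y, z in m; "jaw": the finger opening in m, from 0 to 0.0876. In form: [{"wx": .., "wy": .., "wz": .., "tx": .., "ty": .., "tz": .., "jaw": ..}, ...]. A call has 1 to 20 rows; each row is the pose to reach, as a shift and turn from the pose measured when the call began, along the tool's axes at that moment; what a row does not reach only later rows make up. A row lasts 1/12 s, in which the tool goes at most 41.7 mm and 7.16 degrees, less where a joint would pass 70% of its speed; a pose out of reach is approached as far as the arm can. A call with a gripper value outside its range is refused whole. The fingers move at their own pace and stop on an object; "newtons" is the grip in N (left out, the last holds). Time passes only in rows, so rows that repeat a pose let the fingers close. It gives the time, the measured TCP pose, the force and the opening at its end, in the units of the state.
- r.sense(): the state, without advancing time (a new reading comes with each control period).
- r.read_camera(name): name is "scene" or "side" or "wrist"; returns (picture, depth): 384x512x3 uint8, red, green, blue; 384x512 float32, mm along the optical axis (not along the pixel's ray), 0 where there is no reading.
- r.calibration(name): a dict with "camera_matrix" (3x3 intrinsics, pixels), "eye" and "rotation" of the camera in the world. Camera axes: x right, y up, looking along -z (the intrinsics and any distortion apply to the point x, -y, -z); pixel columns grow to the right and rows downward; lengths in mm; the calibration is good to about 2 mm. A picture is of the moment at which its call begins: read the wrist's pose just before it. calibration takes no time and is no camera call; for the wrist camera it gives the pose at the moment of the call.
- r.hand_in(): hands the job in, once; it reports no verdict.
The state is a dict: "time_s": time; "q": joint angles; "qd": joint speeds; "tau": joint torques, N m; "ee_pos": TCP position; "tcp_rot": TCP orientation; "contact_force": force on the tool from outside, world axes, zero at the start; "wrist_torque": the same for the moment, N m; "gripper_width": opening from 0.0 (shut) to 1.0 (fully open).
Only numpy, scipy, OpenCV 4.12 (cv2) and the standard library are available. Lean on these libraries where they do the work, as an engineer would, in place of code of your own. Each camera call takes 0.05 s, during which the arm holds its last target.

## Task

One of the three sealed aluminium cases back from the humidity chamber has a part loose inside: lift them one at a time and shake each briskly to and fro along its length, well off the bench, until you find the one that rattles, setting each sound one gently back upright where it stood. Carry the rattling case forward and present it upright to the inspection camera, centred on the lens and level with it, about a hand's breadth away and with a short end facing the lens, and finish while still holding it there, still. Leave the other things on the bench alone and do not bump the camera.

Things in the scene. Friction and masses are not known exactly. Their poses are not given: they have to be found in the camera images.
- case_a: one of three outwardly identical sealed aluminium cases standing on the bench, 100 x 50 x 50 mm (own x, y, z), screwed shut, gripped across the 50 mm width; origin: centre of its underside, z up. 0.25 to 0.7 kg, varying from case to case, so weight does not tell the bad one: any of the three may hold the loose part, drawn anew each time
- case_a_mid (a point): the middle of case_a, 25 mm above its underside, axes as the case's. In the bad case an unseen smooth choke (0.22 kg, 36 mm across) slides very easily, 44 mm end to end, 4 mm sideways; a quick stroke of 60 mm or more along the length throws it to the end walls, felt as jolts and as a shift of balance towards the stroke's end (0.09 N m end to end). In the others all is fixed
- case_b: one of three outwardly identical sealed aluminium cases standing on the bench, 100 x 50 x 50 mm (own x, y, z), screwed shut, gripped across the 50 mm width; origin: centre of its underside, z up. 0.25 to 0.7 kg, varying from case to case, so weight does not tell the bad one: any of the three may hold the loose part, drawn anew each time
- case_b_mid (a point): the middle of case_b, 25 mm above its underside, axes as the case's. In the bad case an unseen smooth choke (0.22 kg, 36 mm across) slides very easily, 44 mm end to end, 4 mm sideways; a quick stroke of 60 mm or more along the length throws it to the end walls, felt as jolts and as a shift of balance towards the stroke's end (0.09 N m end to end). In the others all is fixed
- case_c: one of three outwardly identical sealed aluminium cases standing on the bench, 100 x 50 x 50 mm (own x, y, z), screwed shut, gripped across the 50 mm width; origin: centre of its underside, z up. 0.25 to 0.7 kg, varying from case to case, so weight does not tell the bad one: any of the three may hold the loose part, drawn anew each time
- case_c_mid (a point): the middle of case_c, 25 mm above its underside, axes as the case's. In the bad case an unseen smooth choke (0.22 kg, 36 mm across) slides very easily, 44 mm end to end, 4 mm sideways; a quick stroke of 60 mm or more along the length throws it to the end walls, felt as jolts and as a shift of balance towards the stroke's end (0.09 N m end to end). In the others all is fixed
- inspection_camera: the bench inspection camera, fixed near the far edge: grey camera with black lens and ring light (72 mm across) on a post, base 100 x 100 mm (24 to 124 mm behind the lens front), 200 mm tall; origin: on the bench right beneath the front of the lens; it looks along its own -x (roughly towards the robot), y to the side, z up
- lens (a point): centre of the front face of the camera's lens, 140 mm above the bench; axes as the camera's: what it looks at lies at negative x of this frame
- cal_weight: a bystander: brass knob weight, 30 mm across, 44 mm tall; origin in the middle of its underside; must stay where it is
- jaw_insert: a bystander: small dark steel jaw block 32 x 24 x 22 mm; origin in the middle of its underside; must stay where it is
- specimen_1: a bystander: flat steel tensile specimen 165 x 20 x 4 mm lying on the bench; origin in the middle of its underside; must stay where it is
- specimen_2: a bystander: a second flat steel tensile specimen 165 x 20 x 4 mm; origin in the middle of its underside; must stay where it is
- caliper: a bystander: caliper 200 mm long, lying flat, 9 mm thick; origin in the middle of its underside; must stay where it is
- screwdriver: a bystander: screwdriver 190 mm long, lying on the bench; origin in the middle of its underside; must stay where it is
- grease_jar: a bystander: white jar with a metal lid, 56 mm across, 70 mm tall; origin in the middle of its underside; must stay where it is
Mind the look-alikes: they are no part of the job. What is shaped like the case_b but green is not meant.

How it is judged:
By the outcome, as a careful person would: the job done as asked, in the order asked, and still so for the second after the job is handed in, while the arm keeps its last pose, push and grip.
It also fails if it takes over 67 s, if anything falls off the work surface, if the arm or the gripper's body presses on something with over 40 N, if the wrist force passes 120 N, or if a joint passes its speed limit or range.

## Working session

There is one attempt and no reset: what is moved stays moved. The work goes in short steps, Python scripts to look and compute and a tool call to move; the robot and the scene stay as the last step left them, time stands still between calls to the robot, and variables do not carry over. Pictures are saved under pics/ and viewed, and the job is handed in when it is done.

Besides the shell and the picture viewer there is one more tool, called as name(argument=value, ...), one argument or row to a line, values as JSON. move_arm: Moves the arm, as the interface text tells. Its arguments: {"type":"object","properties":{"moves":{"type":"array"},"newtons":{"type":"number"}},"required":["moves"]}

```bash
mkdir -p pics; python3 - <<'E'
from bench import r
import cv2,json,numpy as np
s=r.sense();print({k:np.round(v,3).tolist() for k,v in s.items()})
for n in ["scene","side","wrist"]:
    c=r.calibration(n);print(n,{k:np.round(v,3).tolist() for k,v in c.items()})
    p,d=r.read_camera(n);cv2.imwrite(f"pics/{n}0.png",p[:,:,::-1]);np.savez(f"{n}0.npz",p=p,d=d,K=c["camera_matrix"],e=c["eye"],R=c["rotation"])
E
```

```text
{'time_s': 0.0, 'q': [-0.958, 0.359, 0.011, -0.0, -1.224, -0.288], 'qd': [0.001, 0.001, -0.0, 0.001, 0.001, -0.0], 'tau': [0.0, -58.272, 29.306, 6.997, 0.007, -0.0], 'ee_pos': [215.22, -639.225, 225.588], 'tcp_rot': [0.698, -0.697, -0.114, 0.114], 'contact_force': [-0.049, -0.42, -0.887], 'wrist_torque': [-0.036, 0.03, -0.016], 'gripper_width': 1.0}
scene {'camera_matrix': [[496.696, 0.0, 249.832], [0.0, 496.696, 185.378], [0.0, 0.0, 1.0]], 'eye': [1336.819, -636.61, 721.377], 'rotation': [0.782, 0.437, 0.219, 0.387]}
side {'camera_matrix': [[425.084, 0.0, 260.242], [0.0, 425.084, 193.319], [0.0, 0.0, 1.0]], 'eye': [332.731, 807.725, 912.678], 'rotation': [-0.113, -0.06, 0.401, 0.907]}
wrist {'camera_matrix': [[314.952, 0.0, 254.812], [0.0, 314.952, 186.578], [0.0, 0.0, 1.0]], 'eye': [145.81, -664.3, 383.342], 'rotation': [0.578, -0.079, -0.112, 0.804]}
```

View pics/scene0.png

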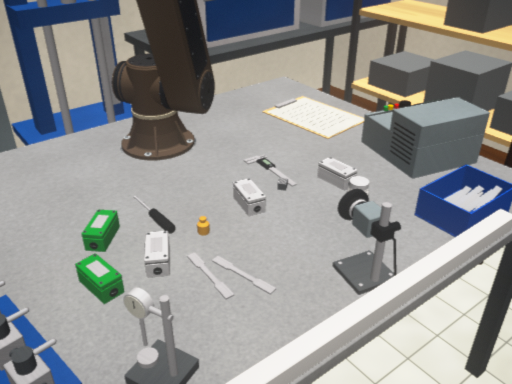

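View pics/side0.png

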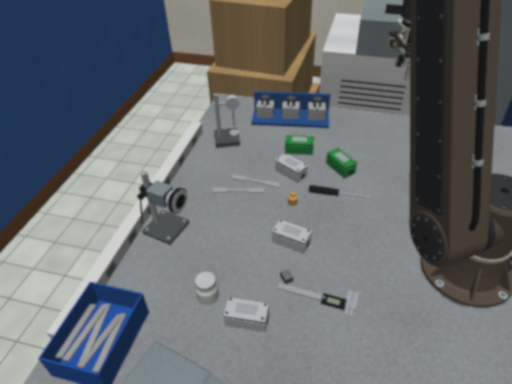

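View pics/wrist0.png

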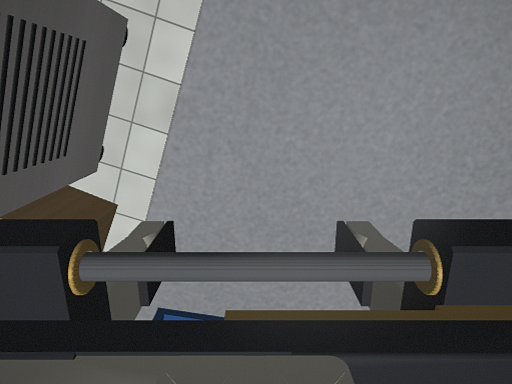

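The scene view shows three silver cases near (157,252), (250,195) and (337,172), the inspection camera near (365,225), and two green look-alikes on the left. In the side view the cases are at (291,167), (291,235) and (246,313). I'll measure them using depth.

```bash
cat > h.py <<'E'
import numpy as np,cv2
from scipy.spatial.transform import Rotation as Ro
def q2R(q): return Ro.from_quat([q[1],q[2],q[3],q[0]]).as_matrix()
def cloud(n):
    z=np.load(n);d=z['d'];K=z['K'];v,u=np.mgrid[:d.shape[0],:d.shape[1]]
    R=q2R(z['R']) if z['R'].ndim==1 else z['R']
    c=np.stack([(u-K[0,2])/K[0,0]*d,-(v-K[1,2])/K[1,1]*d,-d],-1)
    W=c@R.T+z['e'];W[d==0]=np.nan
    return z['p'],W
E
python3 - <<'E'
from h import *
for n in ['scene0','side0']:
    p,W=cloud(n+'.npz')
    ok=(W[...,0]>250)&(W[...,0]<1000)&(abs(W[...,1])<600)
    print(n,'bench z',np.nanmedian(W[ok][:,2]))
    hz=W[...,2]
    m=((hz>35)&(hz<75)&ok).astype(np.uint8)
    k,l,st,ce=cv2.connectedComponentsWithStats(m)
    for i in range(1,k):
        if st[i,4]<60: continue
        P=W[l==i]; top=P[P[:,2]>np.percentile(P[:,2],60)-5]
        rc=cv2.minAreaRect(top[:,:2].astype(np.float32))
        print(ce[i].round(),st[i,4],'z',np.percentile(P[:,2],[50,90]).round(1),'rect',np.round(rc[0],1),np.round(rc[1],1),round(rc[2],1),'col',p[l==i].mean(0).round())
    m=(hz>100)&(hz<250)&(W[...,0]>500)&(W[...,0]<1100)&(W[...,1]>-300)&(W[...,1]<300)
    k,l,st,ce=cv2.connectedComponentsWithStats(m.astype(np.uint8))
    for i in range(1,k):
        if st[i,4]<60: continue
        P=W[l==i];print('tall',ce[i].round(),st[i,4],P.min(0).round(),P.max(0).round())
E
```

```text
scene0 bench z -0.5307841706605814
[408. 149.] 1189 z [55.4 71.1] rect [553.8 501.3] [298.8 129.2] 13.8 col [79. 83. 83.]
[345. 174.] 716 z [48.8 68.2] rect [569.1 272.3] [ 77.3 199. ] 75.4 col [194. 191. 190.]
[398. 271.] 9212 z [43.8 61.2] rect [852.9  79.9] [187.8 885.5] 0.1 col [185. 189. 201.]
[249. 191.] 511 z [47.7 50. ] rect [468.5  13.5] [ 52.1 107. ] 76.7 col [201. 199. 198.]
[ 99. 224.] 672 z [47.9 49.9] rect [ 373.  -349.2] [ 51.8 104.4] 47.8 col [ 85. 166.  99.]
[156. 247.] 751 z [48.2 50.1] rect [ 530.4 -285.2] [ 49.2 102.1] 61.0 col [211. 209. 208.]
[ 98. 272.] 953 z [48.1 49.9] rect [ 528.7 -418.5] [101.9  50. ] 8.8 col [ 82. 166.  97.]
[376. 265.] 142 z [54.4 71.1] rect [870.6  35.9] [17.8 10.3] 29.7 col [118. 116. 116.]
[ 18. 336.] 103 z [58.4 60.7] rect [ 607.3 -596. ] [48.5  8. ] 0.1 col [146. 145. 147.]
[172. 362.] 142 z [55.5 70.4] rect [ 827.3 -413.1] [13.6  8. ] 68.8 col [112. 110. 110.]
[ 41. 371.] 393 z [59.5 62.9] rect [ 707.  -590.3] [49.6 22.5] 4.3 col [141. 140. 141.]
tall [368. 217.] 2013 [756.  19. 100.] [892.  98. 200.]
side0 bench z 2.227063994213608
[... 503 characters left out ...]
1 101.5] 59.5 col [148. 151. 153.]
[104. 259.] 1849 z [45.4 47.7] rect [916.4 215.2] [467.9  54.5] 89.7 col [186. 188. 187.]
[154. 213.] 64 z [54.1 70.2] rect [861.3  47.7] [17.   8.3] 38.3 col [90. 91. 92.]
[292. 232.] 620 z [50.6 53. ] rect [464.8  16.3] [51.8 98.8] 77.0 col [154. 157. 159.]
[206. 285.] 483 z [69.  71.8] rect [632.3 243.4] [48.3 48.5] 83.2 col [158. 161. 162.]
[ 85. 326.] 2589 z [48.7 67.8] rect [831.3 416.4] [191.9 132.6] 89.7 col [ 82.  93. 114.]
[104. 352.] 1189 z [55.7 71.4] rect [781.3 451.6] [242.9 114.7] 55.2 col [23. 44. 79.]
[246. 311.] 925 z [50.5 52.6] rect [518.8 283.9] [99.6 52.9] 3.9 col [159. 162. 165.]
tall [162. 194.] 1124 [753.  25. 101.] [888. 100. 203.]
```

```bash
python3 - <<'E'
from h import *
R=q2R([0.698,-0.697,-0.114,0.114]);print(R.round(3))
for n in ['scene0','side0']:
    p,W=cloud(n+'.npz')
    m=(W[...,2]>95)&(W[...,2]<205)&(W[...,0]>700)&(W[...,0]<900)&(W[...,1]>0)&(W[...,1]<130)
    P=W[m];C=p[m]
    for z in range(100,205,10):
        s=P[(P[:,2]>=z)&(P[:,2]<z+10)]
        a=s[s[:,0].argmin()];b=s[s[:,1].argmin()];c=s[s[:,1].argmax()]
        print(z,len(s),a.round(),b.round(),c.round())
    # base plate top
    m=(W[...,2]>6)&(W[...,2]<30)&(W[...,0]>720)&(W[...,0]<920)&(W[...,1]>-50)&(W[...,1]<150)
    k,l,st,ce=cv2.connectedComponentsWithStats(m.astype(np.uint8));i=1+st[1:,4].argmax()
    P=W[l==i];print('base',cv2.minAreaRect(P[:,:2].astype(np.float32)),np.median(P[:,2]))
    hsv=cv2.cvtColor(p,cv2.COLOR_RGB2HSV)
    # blow-ups
    x0,y0=(315,160) if n=='scene0' else (120,160)
    cv2.imwrite(f'pics/{n}_lens.png',cv2.resize(p[y0:y0+140,x0:x0+100,::-1],None,fx=4,fy=4,interpolation=cv2.INTER_CUBIC))
E
```

```text
[[ 0.948 -0.    -0.318]
 [ 0.318  0.001  0.948]
 [ 0.    -1.     0.001]]
100 58 [769.  45. 108.] [872.  32. 102.] [888.  59. 108.]
110 89 [768.  37. 116.] [846.  22. 120.] [891.  59. 110.]
120 167 [758.  33. 123.] [880.  20. 129.] [887.  58. 121.]
130 249 [756.  32. 135.] [846.  20. 135.] [884.  76. 137.]
140 310 [758.  31. 149.] [845.  20. 142.] [781.  98. 141.]
150 432 [758.  38. 158.] [875.  21. 150.] [781.  93. 151.]
160 487 [758.  41. 162.] [843.  19. 161.] [783.  86. 162.]
170 102 [762.  53. 172.] [865.  31. 177.] [779.  80. 170.]
180 41 [861.  36. 185.] [868.  31. 186.] [875.  46. 186.]
190 72 [858.  41. 197.] [867.  30. 195.] [862.  50. 198.]
200 6 [862.  38. 200.] [867.  33. 200.] [862.  38. 200.]
base ((834.9517822265625, 47.87189865112305), (102.17388153076172, 104.7758560180664), 77.19306945800781) 12.522926481844024
100 10 [759.  46. 110.] [759.  46. 110.] [764.  71. 109.]
110 35 [757.  49. 120.] [758.  47. 115.] [768.  91. 119.]
120 76 [755.  46. 122.] [756.  40. 127.] [772.  98. 129.]
130 120 [753.  39. 130.] [755.  34. 133.] [770. 100. 136.]
140 166 [754.  34. 140.] [754.  32. 143.] [777.  99. 148.]
150 201 [753.  38. 152.] [865.  26. 155.] [774.  98. 150.]
160 369 [756.  43. 163.] [842.  25. 162.] [777.  94. 161.]
170 82 [758.  48. 174.] [856.  40. 175.] [767.  87. 170.]
180 18 [856.  44. 183.] [858.  38. 187.] [868.  52. 190.]
190 30 [856.  44. 197.] [864.  32. 199.] [864.  52. 195.]
200 17 [859.  47. 202.] [868.  35. 200.] [862.  53. 202.]
base ((831.0172729492188, 49.41278839111328), (103.41417694091797, 101.40290832519531), 77.81884765625) 14.689146646341783
```

```bash
python3 -c "
import cv2,numpy as np
a=cv2.imread('pics/scene0_lens.png');b=cv2.imread('pics/side0_lens.png');cv2.imwrite('pics/l.png',np.hstack([a,b]))"
```

```text
(no output)
```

View pics/l.png

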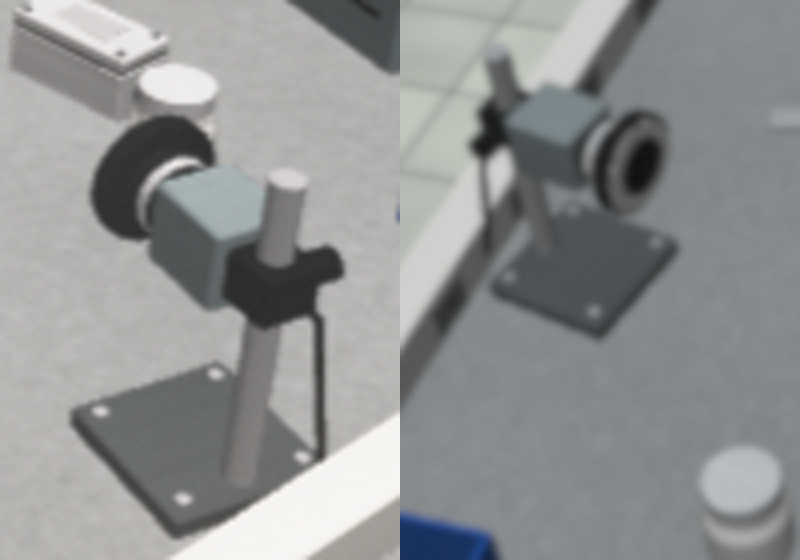

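The close-up shows the lens ring facing the robot, and the base is square to it. The base gives lens ≈ (762,65,140), with the camera x axis at about -13°. I'll write a helper to turn targets into tool-axis moves, then hover over case 1.

```bash
cat >> h.py <<'E'
def tgt(p,yaw,s):
    """p TCP world mm, yaw of tool x in deg, tool pointing down -> row"""
    R=q2R(s['tcp_rot']);a=np.radians(yaw);x=np.array([np.cos(a),np.sin(a),0]);y=np.array([0,0,-1.]);Rt=np.stack([x,y,np.cross(x,y)],1)
    w=np.degrees(Ro.from_matrix(R.T@Rt).as_rotvec());t=R.T@(np.array(p)-s['ee_pos'])/1000
    print('wx %.2f wy %.2f wz %.2f tx %.4f ty %.4f tz %.4f'%(*w,*t))
def st(s):
    R=q2R(s['tcp_rot']);print('t',round(s['time_s'],2),'tcp',np.round(s['ee_pos'],1),'yaw',round(np.degrees(np.arctan2(R[1,0],R[0,0])),2),'y',R[:,1].round(4),'F',np.round(s['contact_force'],2),'T',np.round(s['wrist_torque'],3),'w',round(float(s['gripper_width']),3))
    print(' Ttool',(R.T@s['wrist_torque']).round(3),'Ftool',(R.T@s['contact_force']).round(2),'q',np.round(s['q'],2))
E
python3 - <<'E'
from h import *
from bench import r
s=r.sense();tgt([528.8,-283.5,150],-29.5,s)
p,W=cloud('side0.npz')
m=(W[...,0]>740)&(W[...,0]<782)&(W[...,1]>28)&(W[...,1]<104)&(W[...,2]>100)&(W[...,2]<176)
P=W[m]
for _ in range(6):
    c=P.mean(0);u,sv,v=np.linalg.svd(P-c);n=v[2]*np.sign(v[2,0]);d=(P-c)@n;P=P[abs(d)<max(3,1.5*d.std())]
print(len(P),c,n,np.degrees(np.arctan2(n[1],n[0])),d.std(),P.min(0),P.max(0))
E
```

```text
wx -0.07 wy 48.11 wz -0.04 tx 0.4107 ty 0.0761 tz 0.2371
261 [761.54109516  68.94895324 145.21129723] [ 0.9683269  -0.2488592  -0.02030063] -14.413050526133647 1.3778148451835326 [753.36923596  32.20921859 108.53334433] [772.12745885 100.31463458 175.74811796]
```

move_arm(
  moves=[
    {"wy": 48.1,"tx": 0.411,"ty": 0.076,"tz": 0.237,"jaw": 0.0876},
    {"wy": 48.1,"tx": 0.411,"ty": 0.076,"tz": 0.237,"jaw": 0.0876},
    {"wy": 48.1,"tx": 0.411,"ty": 0.076,"tz": 0.237,"jaw": 0.0876},
    {"wy": 48.1,"tx": 0.411,"ty": 0.076,"tz": 0.237,"jaw": 0.0876},
    {"wy": 48.1,"tx": 0.411,"ty": 0.076,"tz": 0.237,"jaw": 0.0876},
    {"wy": 48.1,"tx": 0.411,"ty": 0.076,"tz": 0.237,"jaw": 0.0876},
    {"wy": 48.1,"tx": 0.411,"ty": 0.076,"tz": 0.237,"jaw": 0.0876},
    {"wy": 48.1,"tx": 0.411,"ty": 0.076,"tz": 0.237,"jaw": 0.0876},
    {"wy": 48.1,"tx": 0.411,"ty": 0.076,"tz": 0.237,"jaw": 0.0876},
    {"wy": 48.1,"tx": 0.411,"ty": 0.076,"tz": 0.237,"jaw": 0.0876},
    {"wy": 48.1,"tx": 0.411,"ty": 0.076,"tz": 0.237,"jaw": 0.0876},
    {"wy": 48.1,"tx": 0.411,"ty": 0.076,"tz": 0.237,"jaw": 0.0876},
    {"wy": 48.1,"tx": 0.411,"ty": 0.076,"tz": 0.237,"jaw": 0.0876},
    {"wy": 48.1,"tx": 0.411,"ty": 0.076,"tz": 0.237,"jaw": 0.0876},
    {"wy": 48.1,"tx": 0.411,"ty": 0.076,"tz": 0.237,"jaw": 0.0876},
  ],
)

```text
invalid input at $.moves[0]: expected keys wx, wy, wz, tx, ty, tz, jaw
```

```bash
cat > look.py <<'E'
import sys
from h import *
from bench import r
s=r.sense();st(s);c=r.calibration('wrist');p,d=r.read_camera('wrist');n=sys.argv[1]
cv2.imwrite(f'pics/{n}.png',p[:,:,::-1]);np.savez(n+'.npz',p=p,d=d,K=c['camera_matrix'],e=c['eye'],R=c['rotation'])
p,W=cloud(n+'.npz')
m=(W[...,2]>35)&(W[...,2]<65);k,l,S,ce=cv2.connectedComponentsWithStats(m.astype(np.uint8))
for i in range(1,k):
    if S[i,4]<200: continue
    P=W[l==i];P=P[P[:,2]>np.percentile(P[:,2],60)-4];rc=cv2.minAreaRect(P[:,:2].astype(np.float32))
    print(ce[i].round(),S[i,4],np.median(P[:,2]).round(1),np.round(rc[0],1),np.round(rc[1],1),round(rc[2],1),p[l==i].mean(0).round())
E
python3 look.py w1
```

```text
t 0.15 tcp [ 215.2 -639.4  225.8] yaw 18.61 y [-6.0e-04  1.2e-03 -1.0e+00] F [ 0.53 -0.24  0.74] T [ 0.046 -0.015 -0.011] w 0.999
 Ttool [ 0.039  0.011 -0.029] Ftool [ 0.43 -0.74 -0.4 ] q [-0.96  0.36  0.01 -0.   -1.22 -0.29]
```

View pics/w1.png

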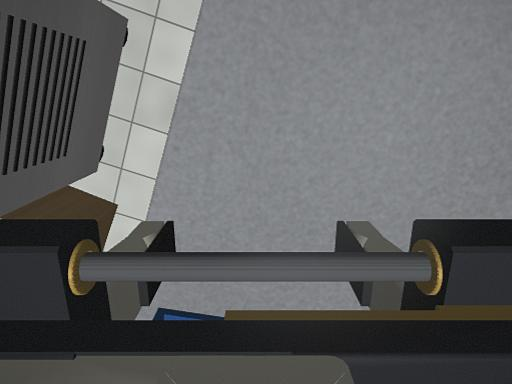

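The move was refused because every key must be given, so the picture is unchanged and the arm is still at its start pose. I'll resend it with all keys.

move_arm(
  moves=[
    {"wx": 0,"wy": 48.1,"wz": 0,"tx": 0.411,"ty": 0.076,"tz": 0.237,"jaw": 0.0876},
    {"wx": 0,"wy": 48.1,"wz": 0,"tx": 0.411,"ty": 0.076,"tz": 0.237,"jaw": 0.0876},
    {"wx": 0,"wy": 48.1,"wz": 0,"tx": 0.411,"ty": 0.076,"tz": 0.237,"jaw": 0.0876},
    {"wx": 0,"wy": 48.1,"wz": 0,"tx": 0.411,"ty": 0.076,"tz": 0.237,"jaw": 0.0876},
    {"wx": 0,"wy": 48.1,"wz": 0,"tx": 0.411,"ty": 0.076,"tz": 0.237,"jaw": 0.0876},
    {"wx": 0,"wy": 48.1,"wz": 0,"tx": 0.411,"ty": 0.076,"tz": 0.237,"jaw": 0.0876},
    {"wx": 0,"wy": 48.1,"wz": 0,"tx": 0.411,"ty": 0.076,"tz": 0.237,"jaw": 0.0876},
    {"wx": 0,"wy": 48.1,"wz": 0,"tx": 0.411,"ty": 0.076,"tz": 0.237,"jaw": 0.0876},
    {"wx": 0,"wy": 48.1,"wz": 0,"tx": 0.411,"ty": 0.076,"tz": 0.237,"jaw": 0.0876},
    {"wx": 0,"wy": 48.1,"wz": 0,"tx": 0.411,"ty": 0.076,"tz": 0.237,"jaw": 0.0876},
    {"wx": 0,"wy": 48.1,"wz": 0,"tx": 0.411,"ty": 0.076,"tz": 0.237,"jaw": 0.0876},
    {"wx": 0,"wy": 48.1,"wz": 0,"tx": 0.411,"ty": 0.076,"tz": 0.237,"jaw": 0.0876},
    {"wx": 0,"wy": 48.1,"wz": 0,"tx": 0.411,"ty": 0.076,"tz": 0.237,"jaw": 0.0876},
    {"wx": 0,"wy": 48.1,"wz": 0,"tx": 0.411,"ty": 0.076,"tz": 0.237,"jaw": 0.0876},
    {"wx": 0,"wy": 48.1,"wz": 0,"tx": 0.411,"ty": 0.076,"tz": 0.237,"jaw": 0.0876},
  ],
)

```text
time_s: 1.45
ee_pos: [529.0, -283.4, 149.9]
tcp_rot: [0.684, -0.684, 0.18, -0.179]
contact_force: [0.3, 0.6, 0.4]
gripper_width: 0.998
```

```bash
python3 look.py w1
```

```text
t 1.45 tcp [ 529.  -283.4  149.9] yaw -29.44 y [-0.0011  0.001  -1.    ] F [0.33 0.63 0.35] T [-0.152  0.014  0.028] w 0.998
 Ttool [-0.14  -0.028 -0.063] Ftool [-0.02 -0.35  0.71] q [-0.17  0.3  -0.26 -0.   -1.01 -1.92]
[85. 58.] 8647 49.6 [ 373.2 -350.3] [50.8 94.8] 45.8 [ 77. 133.  92.]
[386.  66.] 435 41.9 [ 495.2 -145.4] [16.8 17.2] 22.0 [167. 133.  79.]
[255. 182.] 6531 49.5 [ 528.3 -284.6] [50.1 99.1] 61.1 [167. 169. 175.]
[112. 222.] 1603 49.4 [ 494.7 -417.5] [36.9 40.5] 7.0 [ 68. 129.  83.]
```

View pics/w1.png

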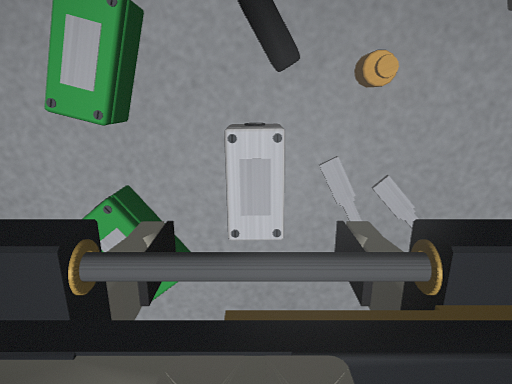

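The wrist view shows case 1 centred and aligned at (255,182). The specimen ends at (338,180) and (395,195) are clear of the finger paths at TCP z = 10. I'll descend and grip.

move_arm(
  moves=[
    {"wx": 0,"wy": 0,"wz": 0,"tx": 0,"ty": 0.04,"tz": -0.001,"jaw": 0.0876},
    {"wx": 0,"wy": 0,"wz": 0,"tx": 0,"ty": 0.08,"tz": -0.001,"jaw": 0.0876},
    {"wx": 0,"wy": 0,"wz": 0,"tx": 0,"ty": 0.11,"tz": -0.001,"jaw": 0.0876},
    {"wx": 0,"wy": 0,"wz": 0,"tx": 0,"ty": 0.13,"tz": -0.001,"jaw": 0.0876},
    {"wx": 0,"wy": 0,"wz": 0,"tx": 0,"ty": 0.14,"tz": -0.001,"jaw": 0.0876},
    {"wx": 0,"wy": 0,"wz": 0,"tx": 0,"ty": 0.14,"tz": -0.001,"jaw": 0.06},
    {"wx": 0,"wy": 0,"wz": 0,"tx": 0,"ty": 0.14,"tz": -0.001,"jaw": 0.04},
    {"wx": 0,"wy": 0,"wz": 0,"tx": 0,"ty": 0.14,"tz": -0.001,"jaw": 0.04},
    {"wx": 0,"wy": 0,"wz": 0,"tx": 0,"ty": 0.14,"tz": -0.001,"jaw": 0.04},
    {"wx": 0,"wy": 0,"wz": 0,"tx": 0,"ty": 0.14,"tz": -0.001,"jaw": 0.04},
    {"wx": 0,"wy": 0,"wz": 0,"tx": 0,"ty": 0.14,"tz": -0.001,"jaw": 0.04},
    {"wx": 0,"wy": 0,"wz": 0,"tx": 0,"ty": 0.14,"tz": -0.001,"jaw": 0.04},
  ],
  newtons=45,
)

```text
time_s: 2.5
ee_pos: [529.3, -284.5, 11.3]
tcp_rot: [0.684, -0.683, 0.179, -0.18]
contact_force: [1.0, 2.5, 4.6]
gripper_width: 0.565
```

```bash
python3 -c "
from h import *
from bench import r
st(r.sense())"
```

```text
t 2.5 tcp [ 529.3 -284.5   11.3] yaw -29.48 y [ 1.8e-03  6.0e-04 -1.0e+00] F [1.03 2.53 4.57] T [ 1.124 -0.346 -0.057] w 0.565
 Ttool [1.149 0.058 0.252] Ftool [-0.34 -4.57  2.72] q [-0.17  0.46 -0.4  -0.   -0.72 -1.92]
```

Gripped at a 49.6 mm opening. Lifting 150 mm.

move_arm(
  moves=[
    {"wx": 0,"wy": 0,"wz": 0,"tx": 0,"ty": -0.01,"tz": 0,"jaw": 0.04},
    {"wx": 0,"wy": 0,"wz": 0,"tx": 0,"ty": -0.03,"tz": 0,"jaw": 0.04},
    {"wx": 0,"wy": 0,"wz": 0,"tx": 0,"ty": -0.06,"tz": 0,"jaw": 0.04},
    {"wx": 0,"wy": 0,"wz": 0,"tx": 0,"ty": -0.09,"tz": 0,"jaw": 0.04},
    {"wx": 0,"wy": 0,"wz": 0,"tx": 0,"ty": -0.12,"tz": 0,"jaw": 0.04},
    {"wx": 0,"wy": 0,"wz": 0,"tx": 0,"ty": -0.14,"tz": 0,"jaw": 0.04},
    {"wx": 0,"wy": 0,"wz": 0,"tx": 0,"ty": -0.15,"tz": 0,"jaw": 0.04},
    {"wx": 0,"wy": 0,"wz": 0,"tx": 0,"ty": -0.15,"tz": 0,"jaw": 0.04},
    {"wx": 0,"wy": 0,"wz": 0,"tx": 0,"ty": -0.15,"tz": 0,"jaw": 0.04},
  ],
)

```text
time_s: 3.25
ee_pos: [528.2, -284.2, 160.3]
tcp_rot: [0.684, -0.683, 0.18, -0.18]
contact_force: [-0.3, -0.5, -8.1]
gripper_width: 0.566
```

```bash
python3 -c "
from h import *
from bench import r
st(r.sense())"
```

```text
t 3.25 tcp [ 528.2 -284.2  160.3] yaw -29.51 y [ 7.0e-04  1.7e-03 -1.0e+00] F [-0.26 -0.55 -8.1 ] T [-0.063  0.011 -0.031] w 0.566
 Ttool [-0.06   0.031 -0.022] Ftool [ 0.05  8.1  -0.62] q [-0.17  0.29 -0.25 -0.   -1.03 -1.92]
```

move_arm(
  moves=[
    {"wx": 0,"wy": 0,"wz": 0,"tx": -0.04,"ty": 0,"tz": 0,"jaw": 0.04},
    {"wx": 0,"wy": 0,"wz": 0,"tx": -0.05,"ty": 0,"tz": 0,"jaw": 0.04},
    {"wx": 0,"wy": 0,"wz": 0,"tx": -0.01,"ty": 0,"tz": 0,"jaw": 0.04},
    {"wx": 0,"wy": 0,"wz": 0,"tx": 0.03,"ty": 0,"tz": 0,"jaw": 0.04},
    {"wx": 0,"wy": 0,"wz": 0,"tx": 0.05,"ty": 0,"tz": 0,"jaw": 0.04},
    {"wx": 0,"wy": 0,"wz": 0,"tx": 0.05,"ty": 0,"tz": 0,"jaw": 0.04},
    {"wx": 0,"wy": 0,"wz": 0,"tx": 0.05,"ty": 0,"tz": 0,"jaw": 0.04},
    {"wx": 0,"wy": 0,"wz": 0,"tx": 0.05,"ty": 0,"tz": 0,"jaw": 0.04},
  ],
)

```text
time_s: 3.92
ee_pos: [569.9, -308.2, 157.4]
tcp_rot: [0.685, -0.683, 0.182, -0.179]
contact_force: [-1.4, 0.7, -7.9]
gripper_width: 0.571
```

```bash
python3 -c "
from h import *
from bench import r
st(r.sense())"
```

```text
t 3.92 tcp [ 569.9 -308.2  157.4] yaw -29.55 y [-0.0044  0.0036 -1.    ] F [-1.36  0.67 -7.86] T [-0.012  0.122 -0.033] w 0.571
 Ttool [-0.07   0.033  0.1  ] Ftool [-1.47  7.87 -0.09] q [-0.2   0.37 -0.14 -0.   -1.07 -1.89]
```

move_arm(
  moves=[
    {"wx": 0,"wy": 0,"wz": 0,"tx": -0.04,"ty": 0,"tz": 0,"jaw": 0.04},
    {"wx": 0,"wy": 0,"wz": 0,"tx": -0.08,"ty": 0,"tz": 0,"jaw": 0.04},
    {"wx": 0,"wy": 0,"wz": 0,"tx": -0.1,"ty": 0,"tz": 0,"jaw": 0.04},
    {"wx": 0,"wy": 0,"wz": 0,"tx": -0.1,"ty": 0,"tz": 0,"jaw": 0.04},
    {"wx": 0,"wy": 0,"wz": 0,"tx": -0.1,"ty": 0,"tz": 0,"jaw": 0.04},
    {"wx": 0,"wy": 0,"wz": 0,"tx": -0.1,"ty": 0,"tz": 0,"jaw": 0.04},
  ],
)

```text
time_s: 4.42
ee_pos: [482.5, -258.6, 158.1]
tcp_rot: [0.685, -0.683, 0.182, -0.179]
contact_force: [0.3, -0.6, -7.5]
gripper_width: 0.568
```

```bash
python3 -c "
from h import *
from bench import r
st(r.sense())"
```

```text
t 4.42 tcp [ 482.5 -258.6  158.1] yaw -29.52 y [-0.0038  0.0035 -1.    ] F [ 0.27 -0.56 -7.49] T [-0.109 -0.175 -0.01 ] w 0.568
 Ttool [-0.008  0.01  -0.206] Ftool [ 0.55  7.49 -0.36] q [-0.14  0.21 -0.36 -0.   -1.   -1.95]
```

move_arm(
  moves=[
    {"wx": 0,"wy": 0,"wz": 0,"tx": 0.04,"ty": 0,"tz": 0,"jaw": 0.04},
    {"wx": 0,"wy": 0,"wz": 0,"tx": 0.08,"ty": 0,"tz": 0,"jaw": 0.04},
    {"wx": 0,"wy": 0,"wz": 0,"tx": 0.1,"ty": 0,"tz": 0,"jaw": 0.04},
    {"wx": 0,"wy": 0,"wz": 0,"tx": 0.1,"ty": 0,"tz": 0,"jaw": 0.04},
    {"wx": 0,"wy": 0,"wz": 0,"tx": 0.1,"ty": 0,"tz": 0,"jaw": 0.04},
    {"wx": 0,"wy": 0,"wz": 0,"tx": 0.1,"ty": 0,"tz": 0,"jaw": 0.04},
  ],
)

```text
time_s: 4.92
ee_pos: [569.0, -307.8, 156.3]
tcp_rot: [0.685, -0.683, 0.183, -0.178]
contact_force: [-0.8, 0.8, -6.9]
gripper_width: 0.572
```

```bash
python3 -c "
from h import *
from bench import r
st(r.sense())"
```

```text
t 4.92 tcp [ 569.  -307.8  156.3] yaw -29.55 y [-0.006   0.0043 -1.    ] F [-0.82  0.79 -6.88] T [-0.004  0.112  0.019] w 0.572
 Ttool [-0.059 -0.019  0.096] Ftool [-1.05  6.89  0.28] q [-0.2   0.37 -0.14 -0.   -1.07 -1.89]
```

move_arm(
  moves=[
    {"wx": 0,"wy": 0,"wz": 0,"tx": -0.04,"ty": 0,"tz": 0,"jaw": 0.04},
    {"wx": 0,"wy": 0,"wz": 0,"tx": -0.08,"ty": 0,"tz": 0,"jaw": 0.04},
    {"wx": 0,"wy": 0,"wz": 0,"tx": -0.1,"ty": 0,"tz": 0,"jaw": 0.04},
    {"wx": 0,"wy": 0,"wz": 0,"tx": -0.1,"ty": 0,"tz": 0,"jaw": 0.04},
    {"wx": 0,"wy": 0,"wz": 0,"tx": -0.1,"ty": 0,"tz": 0,"jaw": 0.04},
    {"wx": 0,"wy": 0,"wz": 0,"tx": -0.1,"ty": 0,"tz": 0,"jaw": 0.04},
  ],
)

```text
time_s: 5.42
ee_pos: [482.3, -258.4, 157.9]
tcp_rot: [0.685, -0.683, 0.182, -0.178]
contact_force: [0.1, 0.0, -7.4]
gripper_width: 0.57
```

```bash
python3 -c "
from h import *
from bench import r
st(r.sense())"
```

```text
t 5.42 tcp [ 482.3 -258.4  157.9] yaw -29.51 y [-0.0042  0.0038 -1.    ] F [ 0.08  0.02 -7.38] T [-0.102 -0.226  0.005] w 0.57
 Ttool [ 0.022 -0.005 -0.247] Ftool [0.1  7.38 0.04] q [-0.14  0.21 -0.36 -0.   -1.   -1.95]
```

The torque flips with each stroke, but by more than the 0.09 N m expected, and there is also a lateral force. I'll hold still to see whether this is settling or a real shift.

move_arm(
  moves=[
    {"wx": 0,"wy": 0,"wz": 0,"tx": 0,"ty": 0,"tz": 0,"jaw": 0.04},
    {"wx": 0,"wy": 0,"wz": 0,"tx": 0,"ty": 0,"tz": 0,"jaw": 0.04},
    {"wx": 0,"wy": 0,"wz": 0,"tx": 0,"ty": 0,"tz": 0,"jaw": 0.04},
    {"wx": 0,"wy": 0,"wz": 0,"tx": 0,"ty": 0,"tz": 0,"jaw": 0.04},
  ],
)

```text
time_s: 5.75
ee_pos: [482.5, -258.6, 157.6]
tcp_rot: [0.685, -0.683, 0.182, -0.178]
contact_force: [1.1, -0.1, -7.0]
gripper_width: 0.566
```

```bash
cat > avg.py <<'E'
from h import *
from bench import r
T=[];F=[]
for i in range(5):
    s=r.sense();R=q2R(s['tcp_rot']);T.append(R.T@s['wrist_torque']);F.append(R.T@s['contact_force']);r.read_camera('wrist') if i<4 else 0
st(s);print('T',np.round(T,3).tolist(),np.mean(T,0).round(3),'F',np.mean(F,0).round(2))
E
python3 avg.py
```

```text
t 5.95 tcp [ 482.4 -258.5  157.7] yaw -29.53 y [-0.0046  0.0038 -1.    ] F [-0.26  0.46 -6.98] T [-0.078 -0.124  0.026] w 0.569
 Ttool [-0.007 -0.026 -0.146] Ftool [-0.41  6.99  0.27] q [-0.14  0.21 -0.36 -0.   -1.   -1.95]
T [[-0.087, -0.049, -0.089], [-0.026, 0.019, -0.094], [-0.031, -0.023, -0.092], [-0.066, -0.002, -0.115], [-0.007, -0.026, -0.146]] [-0.043 -0.016 -0.107] F [0.08 7.25 0.2 ]
```

move_arm(
  moves=[
    {"wx": 0,"wy": 0,"wz": 0,"tx": 0.04,"ty": 0,"tz": 0,"jaw": 0.04},
    {"wx": 0,"wy": 0,"wz": 0,"tx": 0.08,"ty": 0,"tz": 0,"jaw": 0.04},
    {"wx": 0,"wy": 0,"wz": 0,"tx": 0.1,"ty": 0,"tz": 0,"jaw": 0.04},
    {"wx": 0,"wy": 0,"wz": 0,"tx": 0.1,"ty": 0,"tz": 0,"jaw": 0.04},
    {"wx": 0,"wy": 0,"wz": 0,"tx": 0.1,"ty": 0,"tz": 0,"jaw": 0.04},
    {"wx": 0,"wy": 0,"wz": 0,"tx": 0.1,"ty": 0,"tz": 0,"jaw": 0.04},
    {"wx": 0,"wy": 0,"wz": 0,"tx": 0.1,"ty": 0,"tz": 0,"jaw": 0.04},
    {"wx": 0,"wy": 0,"wz": 0,"tx": 0.1,"ty": 0,"tz": 0,"jaw": 0.04},
    {"wx": 0,"wy": 0,"wz": 0,"tx": 0.1,"ty": 0,"tz": 0,"jaw": 0.04},
  ],
)

```text
time_s: 6.7
ee_pos: [569.0, -307.4, 157.6]
tcp_rot: [0.685, -0.683, 0.182, -0.178]
contact_force: [-0.1, -0.2, -7.4]
gripper_width: 0.57
```

```bash
python3 avg.py
```

```text
t 6.9 tcp [ 569.3 -307.6  157.5] yaw -29.51 y [-0.0042  0.0038 -1.    ] F [-0.43  0.05 -6.41] T [-0.049 -0.043 -0.001] w 0.569
 Ttool [-0.021  0.001 -0.062] Ftool [-0.36  6.41 -0.17] q [-0.2   0.37 -0.14 -0.   -1.07 -1.89]
T [[-0.102, 0.016, -0.029], [-0.075, 0.023, -0.052], [-0.047, -0.015, -0.062], [-0.038, 0.064, 0.007], [-0.021, 0.001, -0.062]] [-0.057  0.018 -0.04 ] F [0.04 6.7  0.24]
```

The settled difference is 0.067 N m towards the stroke, with noise of about 0.02. That is suggestive but not certain, so I'll repeat with longer settling and more readings.

```bash
sed -i 's/range(5)/range(10)/; s/i<4/i<9/' avg.py; python3 avg.py
```

```text
t 7.35 tcp [ 569.4 -307.8  157.1] yaw -29.52 y [-0.0047  0.0039 -1.    ] F [ 0.38  0.13 -7.59] T [-0.084 -0.016 -0.   ] w 0.572
 Ttool [-0.065  0.001 -0.055] Ftool [0.31 7.59 0.29] q [-0.2   0.37 -0.14 -0.   -1.07 -1.89]
T [[-0.021, 0.001, -0.062], [-0.049, 0.042, -0.08], [-0.017, 0.006, -0.015], [0.009, -0.024, -0.055], [-0.021, -0.037, -0.092], [-0.067, -0.002, -0.053], [-0.046, -0.013, -0.032], [-0.043, -0.048, -0.083], [-0.081, -0.045, 0.002], [-0.065, 0.001, -0.055]] [-0.04  -0.012 -0.052] F [0.12 6.9  0.01]
```

move_arm(
  moves=[
    {"wx": 0,"wy": 0,"wz": 0,"tx": -0.04,"ty": 0,"tz": 0,"jaw": 0.04},
    {"wx": 0,"wy": 0,"wz": 0,"tx": -0.08,"ty": 0,"tz": 0,"jaw": 0.04},
    {"wx": 0,"wy": 0,"wz": 0,"tx": -0.1,"ty": 0,"tz": 0,"jaw": 0.04},
    {"wx": 0,"wy": 0,"wz": 0,"tx": -0.1,"ty": 0,"tz": 0,"jaw": 0.04},
    {"wx": 0,"wy": 0,"wz": 0,"tx": -0.1,"ty": 0,"tz": 0,"jaw": 0.04},
    {"wx": 0,"wy": 0,"wz": 0,"tx": -0.1,"ty": 0,"tz": 0,"jaw": 0.04},
    {"wx": 0,"wy": 0,"wz": 0,"tx": -0.1,"ty": 0,"tz": 0,"jaw": 0.04},
    {"wx": 0,"wy": 0,"wz": 0,"tx": -0.1,"ty": 0,"tz": 0,"jaw": 0.04},
    {"wx": 0,"wy": 0,"wz": 0,"tx": -0.1,"ty": 0,"tz": 0,"jaw": 0.04},
    {"wx": 0,"wy": 0,"wz": 0,"tx": -0.1,"ty": 0,"tz": 0,"jaw": 0.04},
  ],
)

```text
time_s: 8.18
ee_pos: [482.6, -258.7, 157.3]
tcp_rot: [0.685, -0.683, 0.182, -0.178]
contact_force: [-0.3, 0.3, -7.7]
gripper_width: 0.571
```

```bash
python3 avg.py
```

```text
t 8.63 tcp [ 482.3 -258.5  157.7] yaw -29.52 y [-0.0047  0.0038 -1.    ] F [ 0.96 -0.63 -6.81] T [-0.09  -0.171 -0.012] w 0.566
 Ttool [ 0.006  0.011 -0.193] Ftool [ 1.18  6.8  -0.08] q [-0.14  0.21 -0.36 -0.   -1.   -1.95]
T [[-0.043, -0.028, -0.11], [-0.024, -0.011, -0.128], [-0.032, -0.007, -0.082], [-0.021, 0.008, -0.16], [-0.04, 0.008, -0.116], [0.011, -0.01, -0.141], [-0.058, -0.075, -0.149], [-0.059, 0.017, -0.156], [0.018, -0.026, -0.126], [0.006, 0.011, -0.193]] [-0.024 -0.011 -0.136] F [0.25 7.07 0.13]
```

The difference is now 0.084 N m, as expected for the bad case. As a control for any pose effect, I'll return to this same spot from the opposite side and read again.

move_arm(
  moves=[
    {"wx": 0,"wy": 0,"wz": 0,"tx": -0.03,"ty": 0,"tz": 0,"jaw": 0.04},
    {"wx": 0,"wy": 0,"wz": 0,"tx": -0.06,"ty": 0,"tz": 0,"jaw": 0.04},
    {"wx": 0,"wy": 0,"wz": 0,"tx": -0.08,"ty": 0,"tz": 0,"jaw": 0.04},
    {"wx": 0,"wy": 0,"wz": 0,"tx": -0.08,"ty": 0,"tz": 0,"jaw": 0.04},
    {"wx": 0,"wy": 0,"wz": 0,"tx": -0.04,"ty": 0,"tz": 0,"jaw": 0.04},
    {"wx": 0,"wy": 0,"wz": 0,"tx": 0,"ty": 0,"tz": 0,"jaw": 0.04},
    {"wx": 0,"wy": 0,"wz": 0,"tx": 0,"ty": 0,"tz": 0,"jaw": 0.04},
    {"wx": 0,"wy": 0,"wz": 0,"tx": 0,"ty": 0,"tz": 0,"jaw": 0.04},
    {"wx": 0,"wy": 0,"wz": 0,"tx": 0,"ty": 0,"tz": 0,"jaw": 0.04},
    {"wx": 0,"wy": 0,"wz": 0,"tx": 0,"ty": 0,"tz": 0,"jaw": 0.04},
    {"wx": 0,"wy": 0,"wz": 0,"tx": 0,"ty": 0,"tz": 0,"jaw": 0.04},
    {"wx": 0,"wy": 0,"wz": 0,"tx": 0,"ty": 0,"tz": 0,"jaw": 0.04},
  ],
)

```text
time_s: 9.63
ee_pos: [481.9, -258.3, 158.1]
tcp_rot: [0.685, -0.683, 0.182, -0.178]
contact_force: [0.1, -0.2, -7.4]
gripper_width: 0.568
```

```bash
python3 avg.py
```

```text
t 10.08 tcp [ 482.3 -258.5  157.7] yaw -29.52 y [-0.0046  0.0038 -1.    ] F [ 0.51  0.51 -7.05] T [-0.116 -0.005  0.038] w 0.568
 Ttool [-0.099 -0.038 -0.062] Ftool [0.23 7.05 0.69] q [-0.14  0.21 -0.36 -0.   -1.   -1.95]
T [[-0.089, 0.049, 0.005], [-0.062, -0.005, -0.084], [-0.06, -0.067, -0.047], [-0.057, -0.012, -0.027], [-0.021, 0.054, -0.06], [0.011, -0.061, -0.039], [-0.034, -0.013, -0.052], [-0.004, 0.048, -0.032], [-0.007, 0.013, 0.012], [-0.099, -0.038, -0.062]] [-0.042 -0.003 -0.039] F [0.19 6.83 0.29]
```

At the same pose the torque is -0.039 after a + stroke and -0.136 after a - stroke. The mass does shift, so this is the bad case. Next, the carry to a staging pose in front of the lens.

```bash
python3 -c "
from h import *
from bench import r
tgt([606,101.5,127],-13,r.sense())"
```

```text
wx -0.11 wy -16.52 wz -0.33 tx -0.0696 ty 0.0315 tz 0.3742
```

move_arm(
  moves=[
    {"wx": 0,"wy": -1,"wz": 0,"tx": -0.004,"ty": 0,"tz": 0.015,"jaw": 0.04},
    {"wx": 0,"wy": -2,"wz": 0,"tx": -0.008,"ty": 0,"tz": 0.04,"jaw": 0.04},
    {"wx": 0,"wy": -4,"wz": 0,"tx": -0.013,"ty": 0,"tz": 0.07,"jaw": 0.04},
    {"wx": 0,"wy": -6,"wz": 0,"tx": -0.02,"ty": 0,"tz": 0.105,"jaw": 0.04},
    {"wx": 0,"wy": -8,"wz": 0,"tx": -0.026,"ty": 0,"tz": 0.14,"jaw": 0.04},
    {"wx": 0,"wy": -10,"wz": 0,"tx": -0.033,"ty": 0,"tz": 0.175,"jaw": 0.04},
    {"wx": 0,"wy": -12,"wz": -0.1,"tx": -0.04,"ty": 0,"tz": 0.21,"jaw": 0.04},
    {"wx": 0,"wy": -14,"wz": -0.2,"tx": -0.046,"ty": 0,"tz": 0.245,"jaw": 0.04},
    {"wx": 0,"wy": -15,"wz": -0.3,"tx": -0.053,"ty": 0.005,"tz": 0.28,"jaw": 0.04},
    {"wx": -0.1,"wy": -16,"wz": -0.3,"tx": -0.059,"ty": 0.015,"tz": 0.315,"jaw": 0.04},
    {"wx": -0.1,"wy": -16.5,"wz": -0.3,"tx": -0.064,"ty": 0.022,"tz": 0.345,"jaw": 0.04},
    {"wx": -0.1,"wy": -16.5,"wz": -0.3,"tx": -0.068,"ty": 0.028,"tz": 0.365,"jaw": 0.04},
    {"wx": -0.1,"wy": -16.5,"wz": -0.3,"tx": -0.07,"ty": 0.0315,"tz": 0.374,"jaw": 0.04},
    {"wx": -0.1,"wy": -16.5,"wz": -0.3,"tx": -0.07,"ty": 0.0315,"tz": 0.374,"jaw": 0.04},
    {"wx": -0.1,"wy": -16.5,"wz": -0.3,"tx": -0.07,"ty": 0.0315,"tz": 0.374,"jaw": 0.04},
  ],
)

```text
time_s: 11.33
ee_pos: [605.2, 101.6, 126.5]
tcp_rot: [-0.702, 0.703, -0.08, 0.079]
contact_force: [-0.7, -0.9, -7.3]
gripper_width: 0.564
```

```bash
cat > look2.py <<'E'
import sys
from h import *
from bench import r
n=sys.argv[1];s=r.sense();st(s)
for k in ['scene','side','wrist']:
    c=r.calibration(k);p,d=r.read_camera(k);np.savez(f'{k}{n}.npz',p=p,d=d,K=c['camera_matrix'],e=c['eye'],R=c['rotation'])
    cv2.imwrite(f'pics/{k}{n}.png',p[:,:,::-1])
E
python3 look2.py 5; python3 -c "
import cv2,numpy as np
a=cv2.imread('pics/scene5.png')[110:300,230:420];b=cv2.imread('pics/side5.png')[110:300,110:300];cv2.imwrite('pics/c5.png',cv2.resize(np.hstack([a,b]),None,fx=2.1,fy=2.1,interpolation=cv2.INTER_CUBIC))"
```

```text
t 11.33 tcp [605.2 101.6 126.5] yaw -12.98 y [-1.7e-03 -4.0e-04 -1.0e+00] F [-0.71 -0.9  -7.31] T [-0.165  0.086 -0.009] w 0.564
 Ttool [-0.18   0.009  0.047] Ftool [-0.48  7.32 -1.03] q [ 0.48  0.34 -0.26 -0.   -0.97 -2.28]
```

View pics/c5.png

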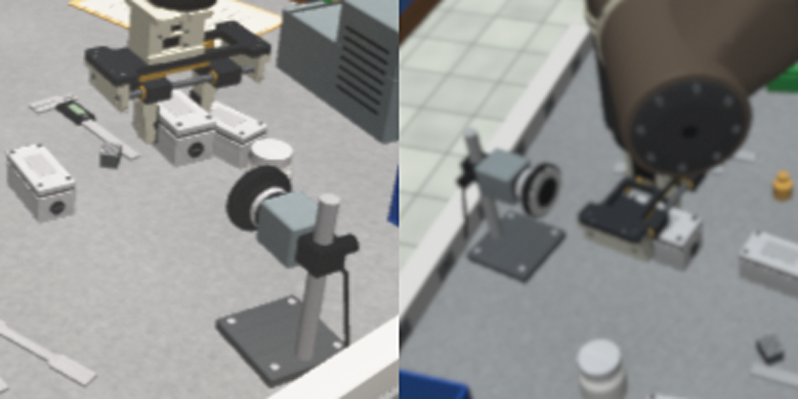

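View pics/wrist5.png

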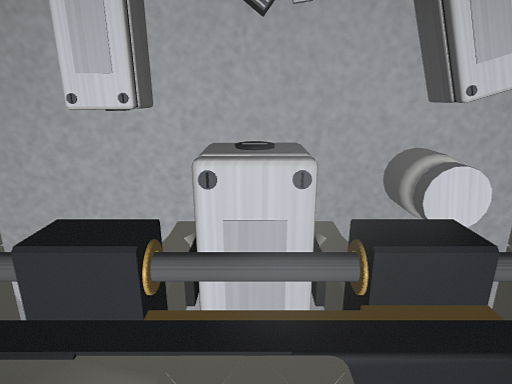

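The views show the case held upright and roughly level in front of the lens. In the wrist view it is centred between the pads, with its rear end at (255,150). I'll measure the held case against the lens.

```bash
python3 - <<'E'
from h import *
a=np.radians(-13);u=np.array([np.cos(a),np.sin(a),0]);v=np.array([-np.sin(a),np.cos(a),0])
L=np.array([762,65.5,0])
for n in ['scene5','side5','wrist5']:
    p,W=cloud(n+'.npz')
    Q=np.stack([(W-L)@u,(W-L)@v,W[...,2]],-1)
    hsv=cv2.cvtColor(p,cv2.COLOR_RGB2HSV)
    box=(Q[...,0]>-230)&(Q[...,0]<-95)&(abs(Q[...,1])<40)&(Q[...,2]>105)&(Q[...,2]<180)
    P=Q[box];
    if len(P)<50: print(n,len(P));continue
    top=P[(abs(P[:,2]-165)<6)];print(n,len(P),'top',len(top),np.percentile(top,[2,50,98],axis=0).round(1).tolist())
    if len(top)>30:
        A=np.c_[top[:,:2],np.ones(len(top))];cf=np.linalg.lstsq(A,top[:,2],rcond=None)[0];print(' slope',cf[:2].round(3),'rect',cv2.minAreaRect(top[:,:2].astype(np.float32)))
    fr=P[(P[:,2]<158)&(P[:,2]>118)];
    if len(fr)>30: print(' face',np.percentile(fr,[2,10,50,90,98],axis=0).round(1).tolist())
    for nm,sl in [('ring',(abs(Q[...,0])<12)&(abs(Q[...,1])<45)&(Q[...,2]>95)&(Q[...,2]<185))]:
        g=Q[sl]
        if len(g): print(' ring',len(g),np.percentile(g,[1,50,99],axis=0).round(1).tolist())
E
```

```text
scene5 976 top 386 [[-181.6, -37.7, 159.9], [-145.6, 0.6, 163.6], [-110.6, 34.6, 169.3]]
 slope [-0.028  0.009] rect ((-142.17886352539062, 1.1618232727050781), (74.25276184082031, 75.25202941894531), 25.135316848754883)
 face [[-203.8, -37.8, 119.2], [-150.9, -28.4, 123.1], [-114.0, -21.2, 138.7], [-109.9, 14.8, 153.8], [-108.2, 30.9, 157.2]]
 ring 129 [[1.3, -36.9, 117.6], [8.7, -21.1, 162.4], [11.9, 31.0, 174.6]]
side5 578 top 272 [[-213.2, -30.1, 160.1], [-194.7, -4.6, 166.3], [-121.2, 26.1, 169.3]]
 slope [-0.007 -0.043] rect ((-168.9725799560547, -0.7825508117675781), (96.91844940185547, 72.87796020507812), 13.838272094726562)
 face [[-214.5, -23.0, 119.6], [-213.2, -13.5, 123.6], [-202.1, 21.9, 139.7], [-173.5, 24.7, 153.8], [-170.9, 37.9, 157.2]]
 ring 378 [[-4.9, -32.2, 111.5], [-0.6, 7.1, 150.7], [10.1, 35.7, 177.4]]
wrist5 18462 top 15131 [[-210.6, -27.1, 161.5], [-186.7, -2.7, 165.3], [-144.9, 22.2, 166.8]]
 slope [ 0.007 -0.003] rect ((-176.76205444335938, -0.9047584533691406), (77.9298095703125, 69.27556610107422), 89.29550170898438)
 face [[-212.6, -38.9, 122.6], [-211.7, -34.9, 131.4], [-210.4, -0.1, 145.0], [-171.1, 33.3, 153.3], [-168.7, 37.3, 157.3]]
```

The case centre is about 160 mm before the lens, its lateral error is under 3 mm, its mid-height is about 140 mm and it is level. I'll advance 20 mm to leave a 90 mm gap.

move_arm(
  moves=[
    {"wx": 0,"wy": 0,"wz": 0,"tx": 0.003,"ty": 0,"tz": 0,"jaw": 0.04},
    {"wx": 0,"wy": 0,"wz": 0,"tx": 0.008,"ty": 0,"tz": -0.0005,"jaw": 0.04},
    {"wx": 0,"wy": 0,"wz": 0,"tx": 0.014,"ty": 0,"tz": -0.0005,"jaw": 0.04},
    {"wx": 0,"wy": 0,"wz": 0,"tx": 0.018,"ty": 0,"tz": -0.0005,"jaw": 0.04},
    {"wx": 0,"wy": 0,"wz": 0,"tx": 0.02,"ty": 0,"tz": -0.0005,"jaw": 0.04},
    {"wx": 0,"wy": 0,"wz": 0,"tx": 0.02,"ty": 0,"tz": -0.0005,"jaw": 0.04},
    {"wx": 0,"wy": 0,"wz": 0,"tx": 0.02,"ty": 0,"tz": -0.0005,"jaw": 0.04},
    {"wx": 0,"wy": 0,"wz": 0,"tx": 0.02,"ty": 0,"tz": -0.0005,"jaw": 0.04},
    {"wx": 0,"wy": 0,"wz": 0,"tx": 0.02,"ty": 0,"tz": -0.0005,"jaw": 0.04},
    {"wx": 0,"wy": 0,"wz": 0,"tx": 0.02,"ty": 0,"tz": -0.0005,"jaw": 0.04},
  ],
)

```text
time_s: 12.32
ee_pos: [624.6, 95.6, 127.5]
tcp_rot: [0.703, -0.702, 0.081, -0.08]
contact_force: [0.1, 1.3, -6.7]
gripper_width: 0.566
```

```bash
python3 look2.py 6; python3 -c "
from bench import r
import numpy as np
print(np.round(r.sense()['qd'],3))"; python3 - <<'E'
from h import *
a=np.radians(-13);u=np.array([np.cos(a),np.sin(a),0]);v=np.array([-np.sin(a),np.cos(a),0]);L=np.array([762,65.5,0])
p,W=cloud('scene6.npz');Q=np.stack([(W-L)@u,(W-L)@v,W[...,2]],-1)
b=(Q[...,0]>-130)&(Q[...,0]<-75)&(abs(Q[...,1])<28)&(Q[...,2]>112)&(Q[...,2]<162)
f=Q[b];f=f[f[:,0]>np.percentile(f[:,0],50)-5];print('face u',np.median(f[:,0]),'v',np.percentile(f[:,1],[1,99]),'z',np.percentile(f[:,2],[1,99]))
for n in ['scene','side']:
    z0=np.load(n+'0.npz')['p'].astype(int);z1=np.load(n+'6.npz')['p'].astype(int)
    cv2.imwrite(f'pics/{n}6b.png',np.hstack([z0,z1])[:,:,::-1].astype(np.uint8)[:, :]) if 0 else None
a=cv2.imread('pics/scene6.png');cv2.imwrite('pics/f6.png',a)
E
```

```text
t 12.32 tcp [624.6  95.6 127.5] yaw -13.06 y [-2.e-04  3.e-04 -1.e+00] F [ 0.07  1.28 -6.7 ] T [-0.016  0.044 -0.003] w 0.566
 Ttool [-0.026  0.004  0.04 ] Ftool [-0.21  6.7   1.26] q [ 0.46  0.37 -0.22 -0.   -0.99 -2.26]
[-0.     0.001  0.001  0.     0.001  0.   ]
face u -91.42367069626991 v [-27.46147895  21.12056402] z [116.54962064 161.4288212 ]
```

View pics/scene6.png

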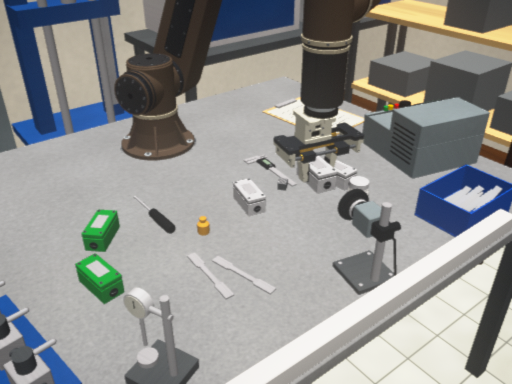

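View pics/side6.png

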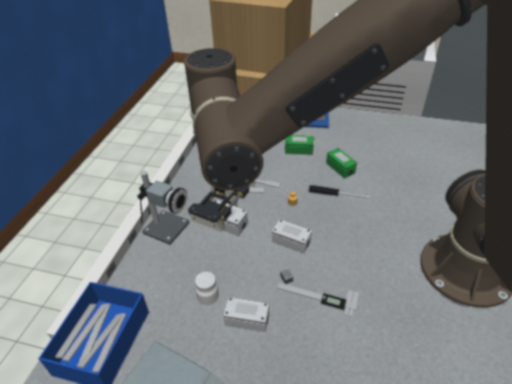

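The case is held in front of the lens, with its end face at (325,182) in the scene view and everything else where it was. The face is about 91 mm from the lens. In the same view both the face and the lens ring sit about 3 mm to one side, so they line up with each other. The joints are still, so I'm handing in.

```bash
python3 -c "
from bench import r
print(r.hand_in())"
```

```text
the job is handed in; nothing more can be done
None
```

The first case I lifted, the one that stood near (529, -284), is the one that rattles. I handed the job in with it held still in front of the lens, and never touched the other two cases.

**Finding it:** I shook it along its length with 80 to 100 mm strokes, its underside about 145 mm above the bench. Its balance shifted by about 0.08 to 0.10 N m towards each stroke's end, against the 0.09 N m given. To rule out an effect of arm position, I read the torque at one and the same spot after opposite strokes: -0.039 against -0.136 N m. The first quick readings were disturbed by the arm still settling, so I relied only on the settled averages.

**Last checks:**
- **Distance and aim:** The short end faces the lens about 90 mm away, and the case is square to the lens to about a degree.
- **Centring:** The case is centred sideways to within about 3 mm.
- **Height and level:** Its middle is at about 140 to 141 mm, level with the lens, and it is upright.
- **Stillness and grip:** The joints are at rest and the grip is holding at about 50 mm opening.
- **Bench and time:** In the final views the other objects and the camera look undisturbed. The job took about 12.5 s.

**Disagreement:** The cameras differ from one another by 2 to 3 mm, and my estimates of the lens heading ranged from -12.5° to -14.4°; I used -13°.

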